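Drive the worn bush out of a washing-machine bearing housing

TASK

Take the thick ejector rod from the wooden rack and press it down through the bore of the bearing housing, steadily and gently, feeling your way in rather than hitting the rim or hammering, until the worn bush drops out into the tray underneath. Then hang the rod upright in the rack again, fully down on its collar, in the place it came from. Leave the thin rod, the mug, the bowl and the box alone, and do not touch the bush with the fingers.

Things in the scene. Friction and masses are not known exactly. Their poses are not given: they have to be found in the camera images.
- stand_mid (a point): mid-point of a grey bench stand (130 x 150 mm) at the height of the top of the aluminium bearing housing on it (62 x 62 mm, 50 high, top level at 118 mm). z up. The housing is clamped by hand: its bore lies up to 5 mm from this point in x and in y, only to be seen or felt. Bore vertical, 23 mm wide, 50 mm right through, 1.5 mm chamfer. Rod presses or knocks over 30 N damage it
- bush (a joint): how far (m) the brass bush has moved down: a ring 21 mm outside, 14 mm inside, 20 mm high, in the bore. At 0 its top face is 12 mm below the bore's mouth; it starts there, held by a press fit that yields to a slow steady push of 5 to 18 N and resists up to about 0.017 to 0.020, where it falls free and drops to 0.0765, standing on the tray floor of the stand
- thick_rod_grip (a point): middle of the grip of the thick steel rod, z up along it. Grip: cylinder of 24 mm diameter, 45 mm high (22.5 mm above and below here); under it a collar of 34 mm diameter, 5 mm thick; then the shaft, 20.8 mm diameter, 55 mm long, its chamfered tip 82.5 mm below here. About 280 g. It hangs upright in one of the rack's two holes by its collar, this point 27.5 mm above the hole's mouth
- thin_rod_grip (a point): middle of the grip of the thin ejector rod, same shape and lengths but grip 16 mm and shaft 10 mm in diameter: it would slip through the bush without moving it. It hangs in the other hole of the rack and stays there
- hole_a (a point): centre of the mouth of one through hole in the top of the wooden rack (top board 60 x 160 mm, 12 mm thick, its top 75 mm above the counter, z up); the hole is 25 mm in diameter, and the next hole is 90 mm away along the +y axis of this point
- hole_b (a point): centre of the mouth of the other hole of the rack, 90 mm from the first along +y, of the same size
- mug: white mug, 76 mm wide, 85 mm high, standing on the counter; origin at the centre of its foot. A bystander
- bowl: blue bowl, 110 mm wide, 55 mm high, standing on the counter; origin at the centre of its foot. A bystander
- giftbox: brown box, 100 x 140 mm, 60 mm high, lying on the counter; origin at the centre of its underside. A bystander
Mind the look-alikes: they are no part of the job. Leave any blue or orange look-alike of the part that bears thick_rod_grip alone.

How it is judged (in metres and radians):
On the way, in this order (a step that is already met when the one before it is completed fails the run):
1. the thick rod, in the bore, presses on the bush (contact force between thick_rod and bush above 2 N), for 0.1 s.
2. the bush has dropped out of the bore into the tray (value of joint bush above 0.07 m), for 0.2 s.
At the end, for the whole second after the job is handed in: the bush is at rest down in the catch tray (moved down by more than 70 mm); the thick rod hangs at rest, upright (0.1 rad), in its rack hole, within 5 mm of the axis and its collar down within 4 mm; the thin rod is within 20 mm of its place (value of joint bush above 0.07 m and velocity of joint bush below 0.02 m/s and ((horizontal distance between thick_rod_grip and hole_a below 0.005 m and z of thick_rod_grip in the frame of hole_a between 0.024 and 0.0315 m) or (horizontal distance between thick_rod_grip and hole_b below 0.005 m and z of thick_rod_grip in the frame of hole_b between 0.024 and 0.0315 m)) and angle between thick_rod_grip's own z axis and vertical below 0.1 rad and linear speed of thick_rod below 0.02 m/s and distance of thin_rod_grip from where it was at the start of the episode below 0.02 m); the robot touches nothing.
It fails at once if the thick rod presses or knocks the housing, with the bush in it, or the stand with more than 30 N (contact force between thick_rod and housing above 30 N or contact force between thick_rod and stand above 30 N).
It fails at once if the fingers touch the bush (contact force between the fingers and bush above 0.5 N).
It fails at once if the thin rod is used or moved from its place (distance of thin_rod_grip from where it was at the start of the episode above 0.03 m).
It fails at once if the mug, the bowl or the box is pushed away by more than 20 mm (distance of any of mug, bowl, giftbox from where it was at the start of the episode above 0.02 m).
It also fails if it takes over 72 s, if anything falls off the work surface, if the arm or the gripper's body presses on something with over 40 N, if the wrist force passes 120 N, or if a joint passes its speed limit or range.

ROBOT

A 7-joint arm with a two-finger parallel gripper is mounted at the origin on the work surface. World frame = base frame: x ahead of the robot, y to its left, z up, the work surface at z = 0. Lengths are in m, angles in degrees, forces in N, time in s.
With the tool pointing down it reaches from about 0.425 to 0.875 m from the base axis. Payload 4.7 kg.
Tool frame: the origin (TCP) lies at the very end of the fingers, on their centre line; the grasp point (between the pads) lies 19 mm behind it; z points along the fingers, y is the direction in which the jaws open and shut (so a half turn about z gives the same grasp; the last joint's range is limited). The gripper opens to 87 mm and grips with 3 to 60 N. Pads are 19 mm wide; open, the fingers measure 117 mm over their backs; the gripper's body (75 mm by 190 mm) begins 51 mm behind the grasp point.
Start: joints at [67.214, 18.392, -4.016, 83.108, 1.295, 78.541, -3.26], TCP at [0.26, -0.596, 0.223] pointing down, gripper open.
Joint ranges: [-163.93, 163.93], [-17.29, 119.83], [-79.2, 71.16], [3.27, 140.29], [-89.18, 269.18], [5.43, 117.66], [-154.24, 154.24]. Speed limits (degrees/s): [147.25, 147.25, 180, 180, 180, 180, 180].

INTERFACE

Orientations are given as [roll, pitch, yaw] about the fixed x, y, z axes, in that order (R = Rz(yaw) Ry(pitch) Rx(roll)).
In Python, from cell import * gives the robot as it stands.
- The arm moves only by the tool arm_command, never from a script. Its argument "targets" is a list that holds one entry, the list of rows, each a list of 7 numbers: the shift along the tool's x, y, z in m, then the turn, a rotation vector about the tool's x, y, z in degrees, then the gripper's target within -1 to 1 (shut at 1, half-way at 0, fully open at -1). In form: [[[tx, ty, tz, rx, ry, rz, claw], ...]]. A call has 1 to 10 rows; each row is the pose to reach, as a shift and turn from the pose commanded when the call began, along the tool's axes at that moment; what a row does not reach only later rows make up. A row lasts 1/10 s, in which the tool goes at most 50 mm and 8.59 degrees, less where a joint would pass 70% of its speed; a pose out of reach is approached as far as the arm can. A call with a gripper value outside its range is refused whole. The fingers move at their own pace and stop on an object; "newtons" is the grip in N (left out, the last holds). Time passes only in rows, so rows that repeat a pose let the fingers close. It gives the time, the measured TCP pose, the force and the opening at its end, in the units of the state.
- get_obs(): the state, without advancing time (a new reading comes with each control period).
- read_camera(name): name is "side" or "top"; returns a dict with "img" (400x640x3 uint8, red, green, blue), "z_map" (400x640 float32, m along the optical axis (not along the pixel's ray), 0 where there is no reading), "K" (3x3 intrinsics, pixels), "D" ([k1, k2, p1, p2, k3] as OpenCV has them; the pictures are not rectified), "origin" and "attitude" of the camera in the world. Camera axes: x right, y down, z forward; pixel columns grow to the right and rows downward; lengths in m; the calibration is good to about 2 mm. A picture is of the moment at which its call begins.
- sign_off(): hands the job in, once; it reports no verdict.
Trained networks look in the newest picture that a camera, given by its name, has taken for a name from the list of things; names that differ only in an ending like _2 or _b are one class to them, and where a whole thing is asked for, a point or a joint stands for the part that bears it (a point fixed in the world has none). Each returns a list of dicts, best first, with "conf" (0 to 1); they miss things now and then, are a little off and sometimes report something else, mostly with a low value. They report only what shows in the picture. A call takes as long as a camera call. They do not tell look-alikes from the thing itself.
- search_frame(thing, camera): "position" ([column, row] in pixels, amid what is visible of it).
The state is a dict: "time_s": time; "qpos": joint angles; "joint_velocities": joint speeds; "effort": joint torques, N m; "tool_pos": TCP position; "tool_rot": TCP orientation; "force": force on the tool from outside, world axes, zero at the start; "wrist_torque": the same for the moment, N m; "grip_width": finger opening in m.
Only numpy, scipy, OpenCV 4.12 (cv2) and the standard library are available. Lean on these libraries where they do the work, as an engineer would, in place of code of your own. Each camera call takes 0.05 s, during which the arm holds its last target.

## Working session

There is one attempt and no reset: what is moved stays moved. The work goes in short steps, Python scripts to look and compute and a tool call to move; the robot and the scene stay as the last step left them, time stands still between calls to the robot, and variables do not carry over. Pictures are saved under pics/ and viewed, and the job is handed in when it is done.

Besides the shell and the picture viewer there is one more tool, called in YAML: its name, and indented under it one key for each argument. arm_command: Moves the arm, as the interface text tells. Its arguments: {"type":"object","properties":{"targets":{"type":"array","items":{"type":"array","items":{"type":"array","items":{"type":"number"}}}},"newtons":{"type":"number"}},"required":["targets"]}

```bash
ls; mkdir -p pics
python3 - <<'E'
from cell import *
import cv2
o=get_obs(); print(o)
for c in ("side","top"):
    r=read_camera(c); cv2.imwrite(f"pics/{c}0.png",r["img"][:,:,::-1]); print(c,r["K"],r["D"],r["origin"],r["attitude"])
    for t in ["stand_mid","bush","thick_rod_grip","thin_rod_grip","hole_a","mug","bowl","giftbox"]:
        print(t,[(d["position"],round(d["conf"],2)) for d in search_frame(t,c)])
E
```

```text
pics
{'time_s': 0.0, 'qpos': array([67.21410987, 18.43817679, -4.01673294, 83.17430775,  1.29388037,
       78.54350493, -3.2586689 ]), 'joint_velocities': array([ 0.12186491, -0.04104533,  0.11829071, -0.07462703, -0.04976196,
        0.01256955,  0.04478688]), 'effort': array([-8.47177180e-04, -4.91298580e+01, -4.04331805e-01, -3.12527490e+01,
       -6.37756381e-02,  4.37952520e-02,  1.59146066e-04]), 'tool_pos': array([ 0.25990569, -0.59515685,  0.22147692]), 'tool_rot': array([-1.79889200e+02,  4.42157887e-03,  2.35978786e+01]), 'force': array([1.05476648, 0.29086691, 0.18188864]), 'wrist_torque': array([0.01256137, 0.02255936, 0.00760959]), 'grip_width': 0.08680865919316583}
side [[485.73243758   0.         316.46691746]
 [  0.         485.73243758 197.48352982]
 [  0.           0.           1.        ]] [0.03933037 0.         0.         0.         0.        ] [-0.05072927  0.6661713   0.91747518] [-129.77995968    0.8028753  -143.60993601]
stand_mid [([329.1, 205.7], 0.85)]
bush []
thick_rod_grip [([285.5, 237.0], 0.9), ([266.3, 255.0], 0.7), ([243.5, 246.5], 0.61)]
thin_rod_grip []
hole_a [([252.9, 285.6], 0.83)]
mug [([418.5, 190.5], 0.69), ([258.9, 287.2], 0.23)]
bowl [([237.6, 208.4], 0.9)]
giftbox [([355.7, 160.3], 0.85)]
top [[490.61663435   0.         318.0002978 ]
 [  0.         490.61663435 205.05950857]
 [  0.           0.           1.        ]] [0.0382917 0.        0.        0.        0.       ] [ 0.42805629 -0.07266651  1.23879396] [-173.83674446   -0.98679287  -89.80851013]
stand_mid [([361.1, 213.9], 0.84)]
bush []
thick_rod_grip [([197.7, 221.0], 0.7), ([229.1, 218.5], 0.69), ([241.1, 181.5], 0.66), ([275.7, 213.7], 0.64), ([219.6, 223.3], 0.37)]
thin_rod_grip [([233.2, 216.9], 0.67), ([195.9, 220.3], 0.47)]
hole_a [([217.8, 221.3], 0.73)]
mug [([436.7, 281.4], 0.69)]
bowl [([281.5, 139.0], 0.93)]
giftbox [([438.6, 187.2], 0.68), ([359.4, 212.1], 0.63)]
```

View pics/side0.png

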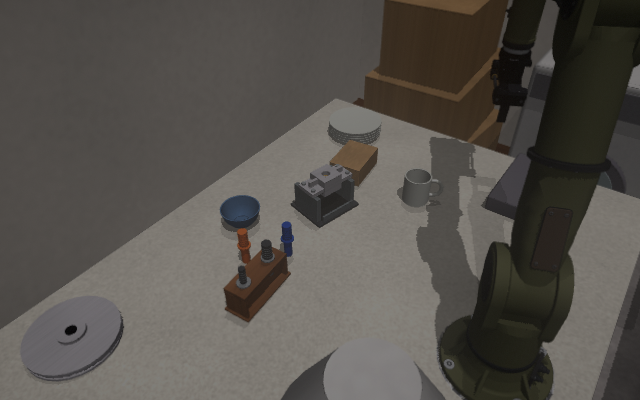

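View pics/top0.png

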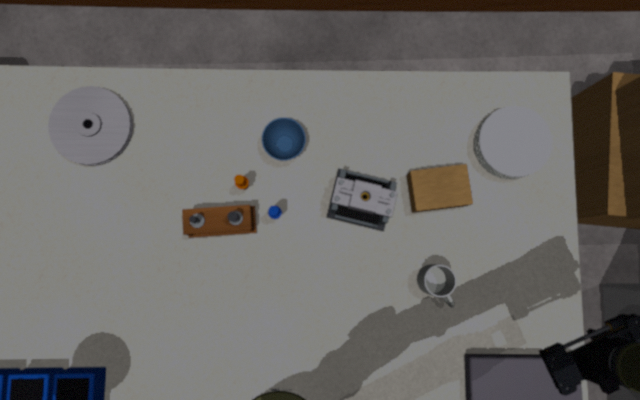

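The side view shows the rack with the thick rod at (266,250) and the thin rod at (242,275). The top view has the thick rod at (235,217), the housing bore at about (365,196), and a blue look-alike at (275,212). Next I'll measure with depth.

```bash
cat > h.py <<'E'
from cell import *
import numpy as np, cv2
from scipy.spatial.transform import Rotation as R
def cloud(r):
    z=r["z_map"]; h,w=z.shape
    u,v=np.meshgrid(np.arange(w),np.arange(h))
    p=cv2.undistortPoints(np.stack([u,v],-1).reshape(-1,1,2).astype(np.float64),np.array(r["K"]),np.array(r["D"])).reshape(h,w,2)
    c=np.dstack([p[...,0]*z,p[...,1]*z,z])
    M=R.from_euler("xyz",r["attitude"],degrees=True).as_matrix()
    return c@M.T+np.array(r["origin"])
def ray_at_z(r,uv,z):
    p=cv2.undistortPoints(np.array([[uv]],float),np.array(r["K"]),np.array(r["D"])).reshape(2)
    M=R.from_euler("xyz",r["attitude"],degrees=True).as_matrix()
    d=M@np.array([p[0],p[1],1]); o=np.array(r["origin"])
    return o+d*(z-o[2])/d[2]
def project(r,P):
    M=R.from_euler("xyz",r["attitude"],degrees=True).as_matrix()
    c=(np.atleast_2d(P)-np.array(r["origin"]))@M
    return cv2.projectPoints(c.reshape(-1,1,3),np.zeros(3),np.zeros(3),np.array(r["K"]),np.array(r["D"]))[0].reshape(-1,2)
E
python3 - <<'E'
from h import *
for c,box,box2 in (("side",(210,205,310,325),(280,150,370,230)),("top",(170,165,290,245),(315,160,405,235))):
    r=read_camera(c); P=cloud(r)
    np.savez(f"{c}.npz",**{k:np.array(v) for k,v in r.items()},P=P)
    for i,b in enumerate((box,box2)):
        im=r["img"][b[1]:b[3],b[0]:b[2],::-1]; im=cv2.convertScaleAbs(im,alpha=1.6)
        s=min(800/im.shape[1],600/im.shape[0])
        cv2.imwrite(f"pics/{c}_z{i}.png",cv2.resize(im,None,fx=s,fy=s,interpolation=cv2.INTER_CUBIC)); print(c,i,s)
    # cloud clusters
    reg=P[box[1]:box[3],box[0]:box[2]].reshape(-1,3)
    for lo,hi in ((0.07,0.08),(0.115,0.14)):
        s_=reg[(reg[:,2]>lo)&(reg[:,2]<hi)]
        print(lo,len(s_),s_.mean(0),s_.min(0),s_.max(0))
    if c=="top":
        for uv in ((197,219),(235,217),(241,182),(275,212),(365,196),(345,190),(385,200)): print(uv,P[uv[1],uv[0]].round(4))
    else:
        for uv in ((266,243),(242,268),(325,173),(287,225),(244,232)): print(uv,P[uv[1],uv[0]].round(4))
E
```

```text
side 0 5.0
side 1 7.5
0.07 1221 [0.51616325 0.15325935 0.07458806] [0.48066839 0.00592121 0.07003392] [0.62059507 0.23082154 0.07999091]
0.115 133 [0.51815782 0.13835122 0.12250884] [0.50573424 0.09190507 0.11500024] [0.53351565 0.20165582 0.12858579]
(266, 243) [0.5222 0.1034 0.1227]
(242, 268) [0.5155 0.191  0.1211]
(325, 173) [ 0.5791 -0.2092  0.1077]
(287, 225) [0.5336 0.0142 0.1053]
(244, 232) [0.6018 0.0943 0.1061]
top 0 6.666666666666667
top 1 8.0
0.07 1455 [0.51839689 0.14888862 0.07447296] [0.48353706 0.00283319 0.07004137] [0.61041844 0.22971006 0.0799639 ]
0.115 131 [0.51942902 0.13404268 0.12324228] [0.50835493 0.0931448  0.11602786] [0.53184945 0.20058906 0.12980064]
(197, 219) [0.5166 0.186  0.1082]
(235, 217) [0.5201 0.0967 0.1258]
(241, 182) [0.6033 0.0874 0.1069]
(275, 212) [0.5337 0.0077 0.1067]
(365, 196) [ 0.5849 -0.2125  0.0065]
(345, 190) [ 0.5848 -0.154   0.1151]
(385, 200) [ 0.562  -0.2463  0.1156]
```

```bash
ls pics
```

```text
side0.png
side_z0.png
side_z1.png
top0.png
top_z0.png
top_z1.png
```

View pics/top_z0.png

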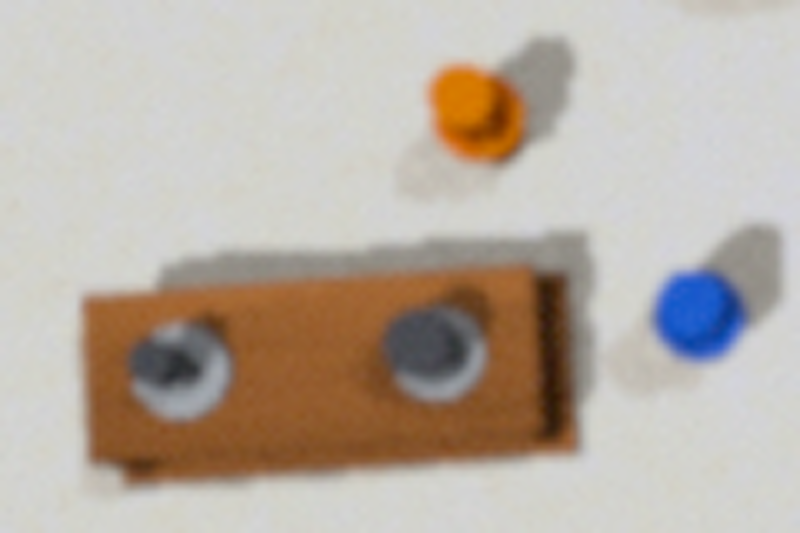

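View pics/top_z1.png

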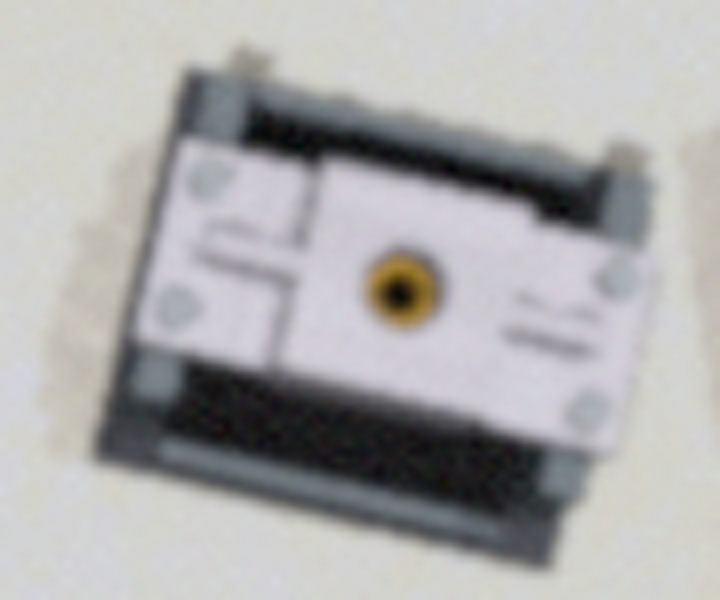

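View pics/side_z0.png

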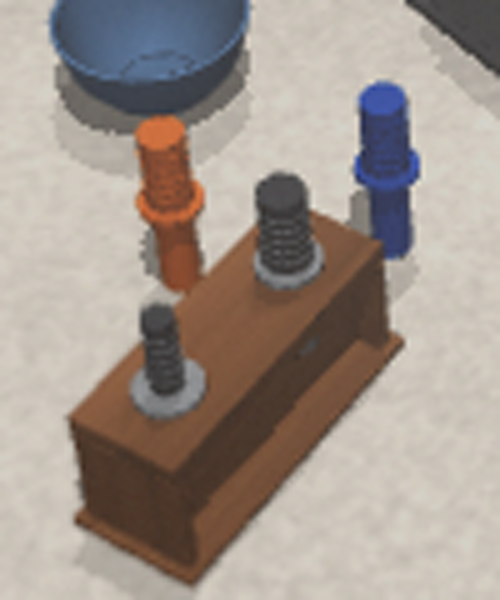

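View pics/side_z1.png

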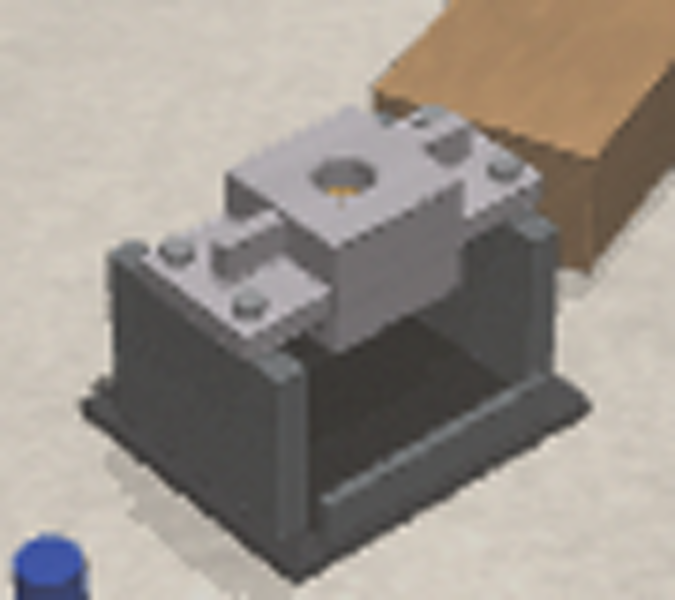

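Run:
```python
from h import *
from scipy.optimize import least_squares
for c in ("side","top"):
    d=dict(np.load(f"{c}.npz")); P=d["P"].reshape(-1,3); img=d["img"]
    # rod tops & grips
    for nm,x,y,rad in (("thick",.520,.098,.012),("thin",.5165,.189,.008),("blue",.5337,.01,.012),("orange",.603,.09,.012)):
        m=(np.hypot(P[:,0]-x,P[:,1]-y)<.022)&(P[:,2]>.085)
        q=P[m]; top=q[q[:,2]>np.percentile(q[:,2],95)-.004]
        f=least_squares(lambda v:np.hypot(q[:,0]-v[0],q[:,1]-v[1]).clip(rad)-rad+0*v[0],[x,y],loss="soft_l1",f_scale=.001)
        print(c,nm,len(q),"topmean",top.mean(0).round(4),len(top),"fit",f.x.round(4), "ztop",np.percentile(q[:,2],95).round(4))
    # rack top rect
    m=(abs(P[:,0]-.518)<.05)&(abs(P[:,1]-.148)<.1)&(abs(P[:,2]-.074)<.006)
    rc=cv2.minAreaRect(P[m][:,:2].astype(np.float32)*1000); print("rack",rc, P[m][:,2].mean())
    m=(abs(P[:,0]-.58)<.06)&(abs(P[:,1]+.205)<.06)&(P[:,2]>.111)
    rc=cv2.minAreaRect(P[m][:,:2].astype(np.float32)*1000); print("housing",rc,m.sum(),np.median(P[m][:,2]))
    # counter bias
    m=(abs(P[:,0]-.45)<.03)&(abs(P[:,1]+.0)<.05); print("counter",P[m][:,2].mean())
    hsv=cv2.cvtColor(img,cv2.COLOR_RGB2HSV)
    mk=np.zeros(img.shape[:2],bool); b=(355,186,375,206) if c=="top" else (318,167,334,180)
    sub=img[b[1]:b[3],b[0]:b[2]].astype(int); g=sub@[.3,.59,.11]
    print(g.round().astype(int) )
    s=hsv[b[1]:b[3],b[0]:b[2],1]; ys,xs=np.where(s>110); print("sat",xs.mean()+b[0],ys.mean()+b[1],len(xs),np.ptp(xs),np.ptp(ys))
```

```text
side thick 181 topmean [0.5216 0.1053 0.124 ] 62 fit [0.5214 0.1047] ztop 0.1254
side thin 118 topmean [0.5142 0.1949 0.1242] 35 fit [0.5138 0.1949] ztop 0.1256
side blue 102 topmean [0.537  0.0134 0.1044] 46 fit [0.537  0.0139] ztop 0.1062
side orange 107 topmean [0.61   0.0948 0.1046] 47 fit [0.6096 0.0946] ztop 0.1065
rack ((518.7721557617188, 148.58480834960938), (63.009185791015625, 163.92413330078125), 5.053655624389648) 0.07438189173755061
housing ((570.4722290039062, -202.21041870117188), (114.7494125366211, 68.52967071533203), 77.48609924316406) 390 0.11626801488062749
counter -0.000729463383849626
[[124 116 116 109 109 110 110 111 109 109 108 107 106 106 108 109]
 [117 109 109 110 110 111 109 108 108 107 106 107 107 107 106 107]
 [109 110 111 111 109 109 107 107 107 107 106 106 107 107 106 106]
 [110 110 109 109 108 106 107 109 108 105 107 106 107 107 107 108]
 [109 109 107 106 103  86  85  80  78  77  88 102 107 107 108 108]
 [107 107 105  99  82  69  71  71  71  60  59  74  99 108 108 109]
 [106 105 105  82  65  69  71  72  71  68  61  58  97 109 109 109]
 [106 106 107  9
[... 2065 characters left out ...]
96  76  54  36  39  52  72  80  85 105 121 126
  127 128]
 [130 131 132 130 129 123 110  94  79  71  68  75  83  91 100 117 126 127
  127 127]
 [129 131 131 131 131 128 123 111 102  96  89  93  97 108 117 126 129 130
  128 128]
 [130 129 129 128 129 131 128 125 118 113 108 110 115 122 127 130 130 130
  130 129]
 [130 130 129 128 130 129 130 128 128 127 125 126 127 129 130 130 130 131
  130 130]
 [131 130 129 130 130 129 129 129 128 129 130 129 130 129 131 130 131 129
  130 130]
 [129 130 129 130 130 129 129 128 128 128 129 129 128 128 129 129 130 129
  129 130]
 [127 128 129 129 129 130 131 129 130 129 129 128 128 128 129 129 128 130
  128 129]]
sat 365.0888888888889 195.7111111111111 45 6 7
```

```bash
cat > bore.py <<'E'
from h import *
def bore(img,c):
    b=(354,184,377,208) if c=="top" else (317,169,333,179)
    g=img[b[1]:b[3],b[0]:b[2]].astype(float)@[.3,.59,.11]
    bg=128 if c=="top" else 108
    lo=90 if c=="top" else 70   # saturate: fraction covered
    f=np.clip((bg-4-g)/(bg-4-lo),0,1)
    ys,xs=np.mgrid[b[1]:b[3],b[0]:b[2]]
    return np.array([(f*xs).sum()/f.sum(),(f*ys).sum()/f.sum()]),f.sum()
E
python3 - <<'E'
from bore import *
for c in ("side","top"):
    d=dict(np.load(f"{c}.npz")); uv,a=bore(d["img"],c)
    P=ray_at_z(d,uv,.118)
    t=np.linspace(0,2*np.pi,60); 
    pr=project(d,np.c_[P[0]+.0115*np.cos(t),P[1]+.0115*np.sin(t),np.full(60,.118)])
    print(c,uv,a,"pred area 23mm",cv2.contourArea(pr.astype(np.float32)),P, pr.min(0),pr.max(0))
print(get_obs()["time_s"])
E
```

```text
side [325.12521836 173.20504332] 33.672941176470594 pred area 23mm 33.35071866679937 [ 0.57031375 -0.1975382   0.118     ] [320.92138679 170.69232484] [329.32908393 175.748178  ]
top [364.99597577 195.13034071] 107.65676470588238 pred area 23mm 77.27434617863037 [ 0.57276257 -0.19988162  0.118     ] [360.01670163 190.18840242] [369.97646907 200.07722437]
1.0
```

```bash
cat > mv.py <<'E'
from h import *
def shift(p0,rpy0,p1,yaw1=None):
    M=R.from_euler("xyz",rpy0,degrees=True)
    d=M.inv().apply(np.array(p1)-np.array(p0))
    rv=None
    if yaw1 is not None:
        T=R.from_euler("xyz",[180,0,yaw1],degrees=True); rv=(M.inv()*T).as_rotvec(degrees=True)
    print(d.round(4),rv)
E
python3 -c "
from mv import *
shift([.26,-.596,.223],[180,0,23.6],[.522,.104,.21],45)
d=dict(np.load('top.npz'));P=d['P']
for n,uv in (('mug',(437,281)),('bowl',(281,139)),('box',(440,187))): print(n,P[uv[1],uv[0]])
"
```

```text
[ 0.5203 -0.5366  0.013 ] [ 7.10346781e-31  2.62074415e-15 -2.14000000e+01]
mug [ 0.3727144  -0.39030745  0.00593782]
bowl [0.72994572 0.00160316 0.00957482]
box [ 0.60126176 -0.38927414  0.05918134]
```

arm_command:
  targets:
    - [[0.26,-0.268,0,0,0,-10,-1],[0.26,-0.268,0,0,0,-10,-1],[0.26,-0.268,0,0,0,-10,-1],[0.26,-0.268,0,0,0,-10,-1],[0.26,-0.268,0,0,0,-10,-1],[0.26,-0.268,0,0,0,-10,-1],[0.26,-0.268,0,0,0,-10,-1],[0.26,-0.268,0,0,0,-10,-1]]
  newtons: 50

```text
time_s: 1.8
tool_pos: [0.3929, -0.2412, 0.2231]
tool_rot: [180.0, -0.1, 33.9]
force: [-0.8, -0.8, 0.8]
grip_width: 0.0869
```

```bash
python3 -c "
from mv import *
o=get_obs();print(o['tool_pos'],o['tool_rot'],o['qpos'],o['joint_velocities'].round(1))
p=np.array([.26,-.596,.223])+R.from_euler('xyz',[180,0,23.6],degrees=True).apply([.26,-.268,0]);print(p)
shift(p,[180,0,33.6],[.522,.104,.20],45)
"
```

```text
[ 0.39292686 -0.24121812  0.22307233] [ 1.79966479e+02 -5.17850538e-02  3.39342047e+01] [ 50.58343091  -4.16375291 -21.12099975 107.94170274  -1.57813981
  75.89520765 -26.16925722] [-10.6  -5.5 -11.1   4.7  -0.9  -0.3 -23.2]
[ 0.39096077 -0.24632404  0.223     ]
[ 0.303  -0.2193  0.023 ] [ 6.18967365e-31  1.39609735e-15 -1.14000000e+01]
```

arm_command:
  targets:
    - [[0.303,-0.2193,0.023,0,0,-11.4,-1],[0.303,-0.2193,0.023,0,0,-11.4,-1],[0.303,-0.2193,0.023,0,0,-11.4,-1],[0.303,-0.2193,0.023,0,0,-11.4,-1],[0.303,-0.2193,0.023,0,0,-11.4,-1],[0.303,-0.2193,0.023,0,0,-11.4,-1],[0.303,-0.2193,0.023,0,0,-11.4,-1],[0.303,-0.2193,0.023,0,0,-11.4,-1],[0.303,-0.2193,0.023,0,0,-11.4,-1]]

```text
time_s: 2.7
tool_pos: [0.5223, 0.1095, 0.1996]
tool_rot: [-179.9, -0.1, 45.4]
force: [0.4, 0.4, -0.6]
grip_width: 0.087
```

```bash
python3 -c "
from mv import *
for i in range(3):
  r=read_camera('side'); o=get_obs();print(o['tool_pos'],o['tool_rot'],o['qpos'].round(1),o['force'])
cv2.imwrite('pics/s1.png',cv2.resize(r['img'][130:330,180:380,::-1],(600,600)))
r=read_camera('top');cv2.imwrite('pics/t1.png',cv2.resize(r['img'][130:280,150:300,::-1],(600,600)))
"
```

```text
[0.52203011 0.10639438 0.19942467] [-1.79943974e+02 -1.74369449e-02  4.52333814e+01] [ 27.1   8.4 -44.8 100.3   6.1  73.8 -63.9] [-1.14289409  0.09224371  0.10298652]
[0.5220213  0.10432425 0.19934491] [-1.79987945e+02  4.02444989e-02  4.50590982e+01] [ 27.2   8.3 -44.7 100.4   6.1  73.8 -63.8] [-0.40367864 -0.49731124  0.2989205 ]
[0.5220443  0.1031282  0.19936008] [1.79980534e+02 6.21167186e-02 4.49416295e+01] [ 27.3   8.3 -44.6 100.4   6.1  73.8 -63.8] [-1.01154348  0.31713679 -0.15018391]
```

View pics/s1.png

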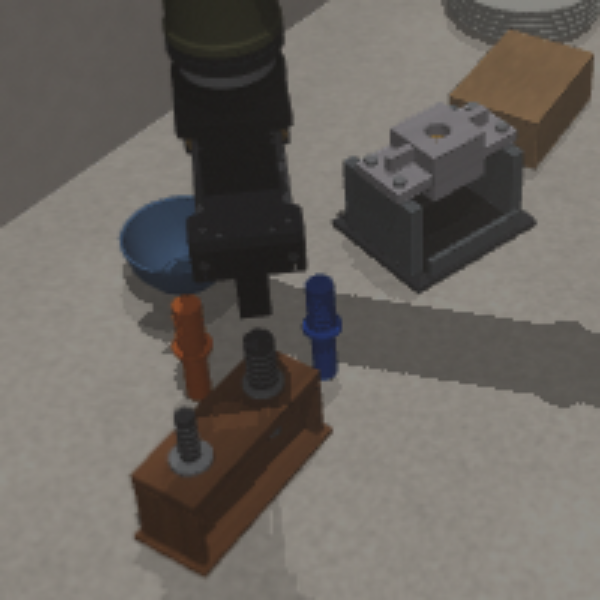

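View pics/t1.png

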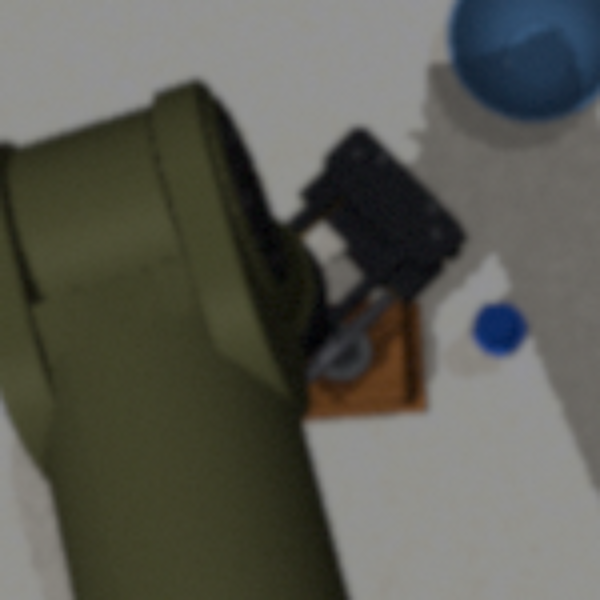

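Side view: the fingers are above the thick rod (crop 255,310 against rod 258,345), with the blue and orange look-alikes clear on either side. I'll go down now.

arm_command:
  targets:
    - [[0,0,0.03,0,0,0,-1],[0,0,0.06,0,0,0,-1],[0,0,0.08,0,0,0,-1],[0,0,0.095,0,0,0,-1],[0,0,0.105,0,0,0,-1],[0,0,0.112,0,0,0,-1],[0,0,0.112,0,0,0,-1]]

```text
time_s: 3.6
tool_pos: [0.522, 0.1039, 0.0872]
tool_rot: [-180.0, 0.0, 45.0]
force: [0.0, 0.5, 0.8]
grip_width: 0.0872
```

arm_command:
  targets:
    - [[0,0,0,0,0,0,0],[0,0,0,0,0,0,0.4],[0,0,0,0,0,0,0.6],[0,0,0,0,0,0,0.8],[0,0,0,0,0,0,1],[0,0,0,0,0,0,1],[0,0,0,0,0,0,1],[0,0,0,0,0,0,1]]

```text
time_s: 4.4
tool_pos: [0.5222, 0.1043, 0.0875]
tool_rot: [180.0, 0.0, 45.0]
force: [-1.0, -0.0, 0.2]
grip_width: 0.0305
```

arm_command:
  targets:
    - [[0,0,0,0,0,0,1],[0,0,0,0,0,0,1],[0,0,0,0,0,0,1],[0,0,0,0,0,0,1]]

```text
time_s: 4.8
tool_pos: [0.5224, 0.1041, 0.0876]
tool_rot: [180.0, -0.0, 45.0]
force: [0.9, -0.8, -0.1]
grip_width: 0.0232
```

arm_command:
  targets:
    - [[0,0,-0.01,0,0,0,1],[0,0,-0.025,0,0,0,1],[0,0,-0.04,0,0,0,1],[0,0,-0.06,0,0,0,1],[0,0,-0.08,0,0,0,1],[0,0,-0.105,0,0,0,1],[0,0,-0.13,0,0,0,1],[0,0,-0.152,0,0,0,1],[0,0,-0.152,0,0,0,1]]

```text
time_s: 5.7
tool_pos: [0.5239, 0.1054, 0.2438]
tool_rot: [179.7, -0.3, 45.0]
force: [1.2, -0.6, -2.3]
grip_width: 0.0227
```

```bash
python3 -c "
from mv import *
r=read_camera('side'); o=get_obs();print(o['tool_pos'],o['tool_rot'],o['grip_width'],o['force'])
cv2.imwrite('pics/s2.png',cv2.resize(r['img'][130:330,180:380,::-1],(600,600)))
shift([.522,.104,.24],[180,0,45],[.572,-.199,.24])
"
```

```text
[0.52292162 0.10496057 0.24158928] [ 1.79846726e+02 -1.46694355e-01  4.50172061e+01] 0.022860782124493998 [ 0.5976879  -0.28603995 -2.51438244]
[-0.1789  0.2496  0.    ] None
```

View pics/s2.png

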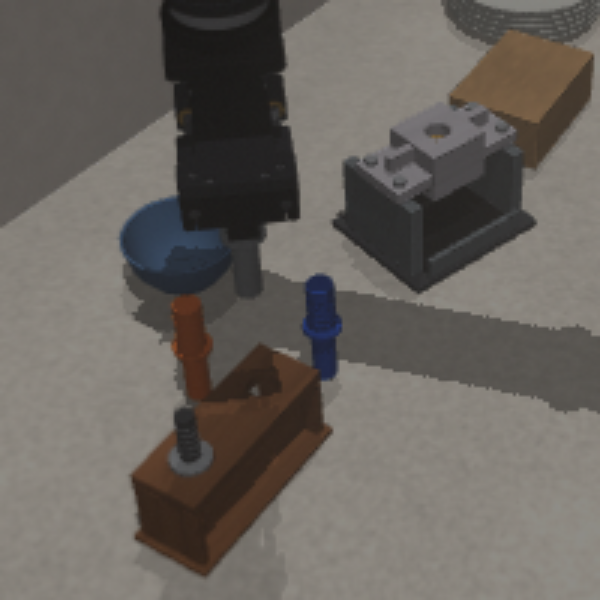

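The rod is held upright and has left its hole, which shows at crop (262,383). Its measured weight is about 2.5 N. Next I'll carry it over the housing.

arm_command:
  targets:
    - [[-0.018,0.025,0,0,0,0,1],[-0.04,0.056,0,0,0,0,1],[-0.066,0.092,0,0,0,0,1],[-0.092,0.128,0,0,0,0,1],[-0.118,0.164,0,0,0,0,1],[-0.142,0.198,0,0,0,0,1],[-0.161,0.225,0,0,0,0,1],[-0.173,0.242,0,0,0,0,1],[-0.179,0.2496,0,0,0,0,1],[-0.179,0.2496,0,0,0,0,1]]

```text
time_s: 6.75
tool_pos: [0.5717, -0.1989, 0.2387]
tool_rot: [-179.9, 0.0, 44.9]
force: [0.5, 1.2, -1.3]
grip_width: 0.023
```

arm_command:
  targets:
    - [[0,0,0.02,0,0,0,1],[0,0,0.036,0,0,0,1],[0,0,0.036,0,0,0,1],[0,0,0.036,0,0,0,1]]

```text
time_s: 7.15
tool_pos: [0.5719, -0.1974, 0.2034]
tool_rot: [-179.9, 0.0, 45.1]
force: [0.4, 0.9, -2.8]
grip_width: 0.0234
```

```bash
python3 -c "
from mv import *
r=read_camera('side'); o=get_obs();print(o['tool_pos'],o['tool_rot'],o['grip_width'],o['force'],o['time_s'])
np.savez('s3.npz',**{k:np.array(v) for k,v in r.items()},P=cloud(r))
cv2.imwrite('pics/s3.png',cv2.resize(cv2.convertScaleAbs(r['img'][120:240,270:390,::-1],alpha=1.7),(600,600),interpolation=2))
r=read_camera('top')
np.savez('t3.npz',**{k:np.array(v) for k,v in r.items()},P=cloud(r))
cv2.imwrite('pics/t3.png',cv2.resize(cv2.convertScaleAbs(r['img'][130:250,300:420,::-1],alpha=1.7),(600,600),interpolation=2))
"
```

```text
[ 0.57241481 -0.19789766  0.204105  ] [ 1.79971954e+02 -1.68022384e-02  4.50699314e+01] 0.022807340587333136 [ 0.41630121 -0.20432391 -2.6849397 ] 7.2
```

View pics/s3.png

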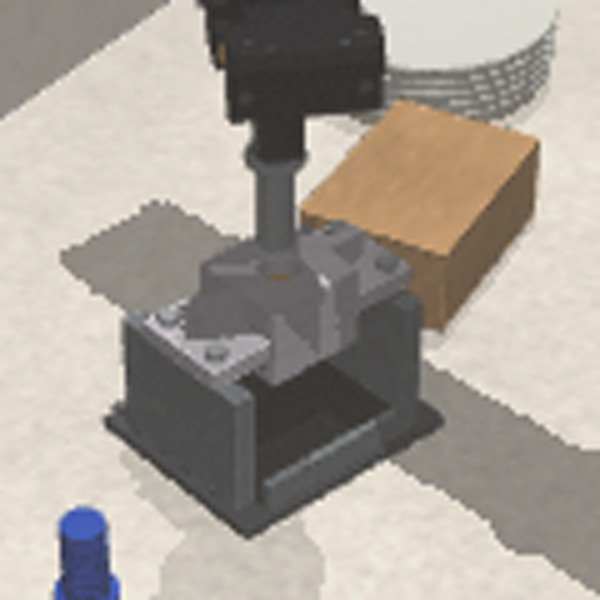

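View pics/t3.png

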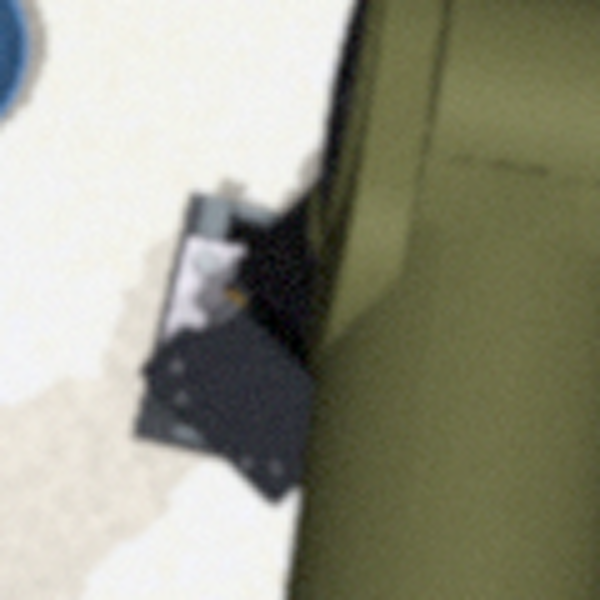

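Run:
```python
from h import *
t=np.linspace(0,2*np.pi,80)
out=[]
for c,b in (("side",(312,163,338,183)),("top",(352,183,378,208))):
    d=dict(np.load(f"{c}.npz"))
    for cand in ((.5728,-.1999),(.5703,-.1975)):
        s=22
        im=cv2.resize(cv2.convertScaleAbs(d["img"][b[1]:b[3],b[0]:b[2],::-1],alpha=1.6),None,fx=s,fy=s,interpolation=cv2.INTER_NEAREST)
        for rad,z,col in ((.013,.118,(0,0,255)),(.0115,.1165,(0,255,0)),(.0105,.106,(255,0,0))):
            pr=project(d,np.c_[cand[0]+rad*np.cos(t),cand[1]+rad*np.sin(t),np.full(80,z)])
            q=((pr-np.array(b[:2])+.5)*s).astype(np.int32)
            cv2.polylines(im,[q],True,col,1)
        out.append(cv2.resize(im,(400,300)))
cv2.imwrite("pics/ov.png",np.vstack([np.hstack(out[:2]),np.hstack(out[2:])]))
```

```text
(no output)
```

View pics/ov.png

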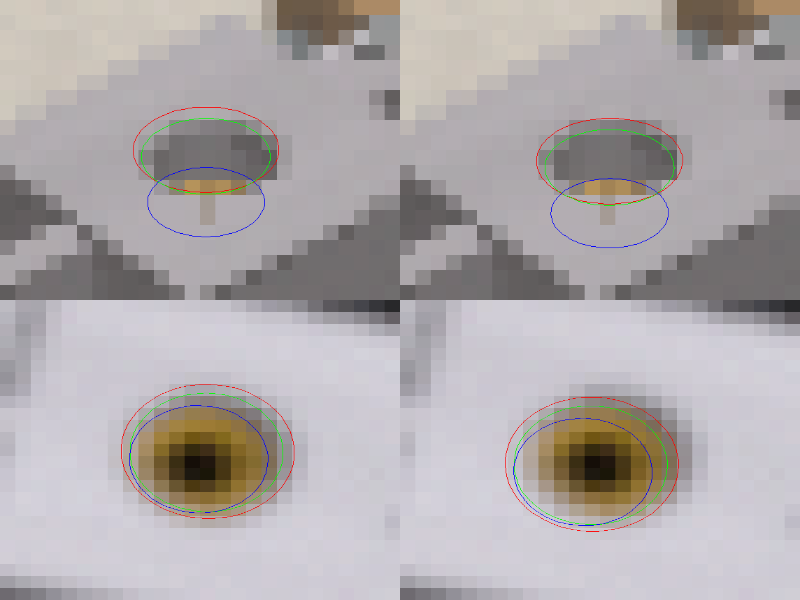

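Run:
```python
from h import *
t=np.linspace(0,2*np.pi,80)
d=dict(np.load("s3.npz")); b=(300,120,345,190); s=12
im=cv2.resize(cv2.convertScaleAbs(d["img"][b[1]:b[3],b[0]:b[2],::-1],alpha=1.8),None,fx=s,fy=s,interpolation=cv2.INTER_NEAREST)
x,y,zt=.5722,-.198,.2035-.068
for rad,z,cx,cy,col in ((.0104,zt+.001,x,y,(0,0,255)),(.0104,zt+.03,x,y,(0,0,255)),(.017,zt+.055,x,y,(0,255,0)),(.0115,.1165,.5723,-.2003,(255,0,0))):
    pr=project(d,np.c_[cx+rad*np.cos(t),cy+rad*np.sin(t),np.full(80,z)])
    cv2.polylines(im,[((pr-np.array(b[:2])+.5)*s).astype(np.int32)],True,col,1)
cv2.imwrite("pics/ov2.png",im[240:840])
P=d["P"].reshape(-1,3)
for lo,hi in ((.14,.15),(.15,.16),(.16,.17),(.17,.18),(.18,.19)):
    q=P[(np.hypot(P[:,0]-x,P[:,1]-y)<.02)&(P[:,2]>lo)&(P[:,2]<hi)]
    from scipy.optimize import least_squares
    f=least_squares(lambda v:np.hypot(q[:,0]-v[0],q[:,1]-v[1])-.0104,[x-.0,y],loss="soft_l1",f_scale=.001)
    print(lo,len(q),f.x.round(4),np.abs(f.fun).mean())
```

```text
0.14 23 [ 0.5718 -0.1969] 0.001238785864939149
0.15 25 [ 0.571  -0.1967] 0.0012734175124715513
0.16 26 [ 0.572  -0.1974] 0.0013242752507767021
0.17 22 [ 0.5715 -0.1975] 0.0012430404543914933
0.18 14 [ 0.5701 -0.1971] 0.001393473434320332
```

View pics/ov2.png

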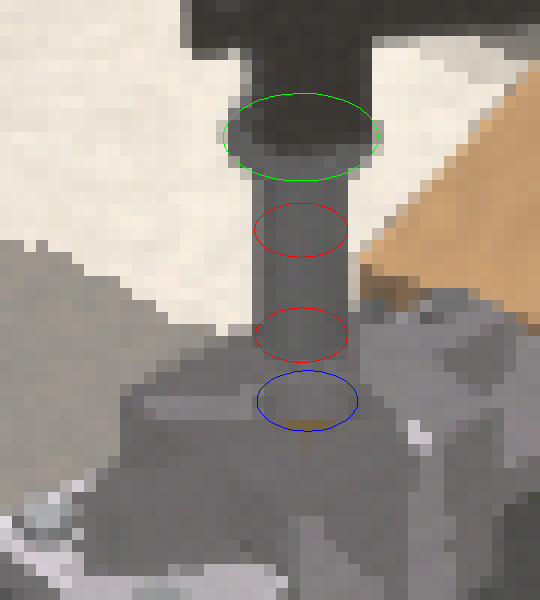

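arm_command:
  targets:
    - [[-0.001,0.001,0,0,0,0,1],[-0.001,0.001,0.005,0,0,0,1],[-0.001,0.001,0.008,0,0,0,1],[-0.001,0.001,0.01,0,0,0,1],[-0.001,0.001,0.01,0,0,0,1],[-0.001,0.001,0.01,0,0,0,1]]

```text
time_s: 7.85
tool_pos: [0.572, -0.2002, 0.1935]
tool_rot: [-180.0, 0.0, 45.0]
force: [-0.4, 0.8, -3.0]
grip_width: 0.0231
```

Run:
```python
from h import *
r=read_camera('side');o=get_obs();print(o['tool_pos'],o['tool_rot'],o['force'],o['wrist_torque'],o['time_s'])
d=r
t=np.linspace(0,2*np.pi,80)
b=(300,120,345,190); s=12
im=cv2.resize(cv2.convertScaleAbs(d["img"][b[1]:b[3],b[0]:b[2],::-1],alpha=1.8),None,fx=s,fy=s,interpolation=cv2.INTER_NEAREST)
x,y,zt=.572,-.200,.1255
for rad,z,cx,cy,col in ((.0104,zt+.001,x,y,(0,0,255)),(.0115,.1165,.5723,-.2003,(255,0,0))):
    pr=project(d,np.c_[cx+rad*np.cos(t),cy+rad*np.sin(t),np.full(80,z)])
    cv2.polylines(im,[((pr-np.array(b[:2])+.5)*s).astype(np.int32)],True,col,1)
cv2.imwrite("pics/ov3.png",im[240:840])
```

```text
[ 0.57215105 -0.20018774  0.19361713] [ 1.79991744e+02 -1.10922025e-03  4.49942512e+01] [ 0.90252117 -0.38310068 -2.30392335] [ 0.00397447 -0.03889889 -0.01504864] 7.9
```

View pics/ov3.png

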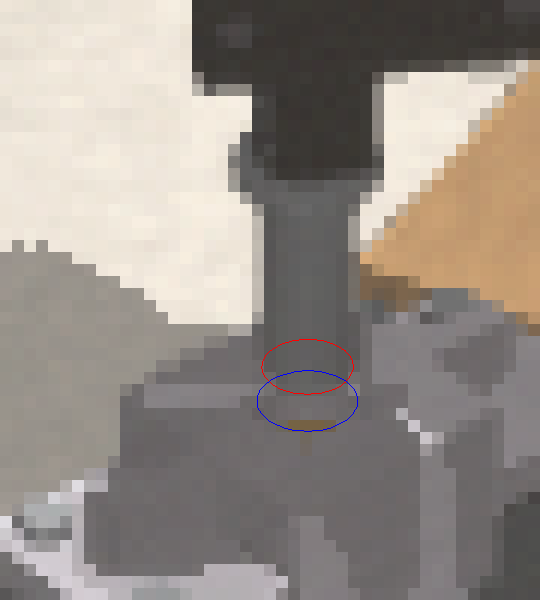

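The rod tip's column (about 308 zoomed) matches the bore ellipse (307). I'll feel my way down.

arm_command:
  targets:
    - [[0,0,0.002,0,0,0,1],[0,0,0.004,0,0,0,1],[0,0,0.005,0,0,0,1],[0,0,0.006,0,0,0,1],[0,0,0.007,0,0,0,1],[0,0,0.007,0,0,0,1]]

```text
time_s: 8.5
tool_pos: [0.572, -0.2002, 0.1864]
tool_rot: [-180.0, 0.0, 45.0]
force: [-0.6, 0.2, -3.7]
grip_width: 0.0229
```

arm_command:
  targets:
    - [[0,0,0.0005,0,0,0,1],[0,0,0.001,0,0,0,1],[0,0,0.0015,0,0,0,1],[0,0,0.002,0,0,0,1],[0,0,0.002,0,0,0,1]]

```text
time_s: 9.0
tool_pos: [0.572, -0.2002, 0.1844]
tool_rot: [-180.0, 0.0, 45.0]
force: [0.6, -0.2, -2.7]
grip_width: 0.0229
```

arm_command:
  targets:
    - [[0,0,0.0005,0,0,0,1],[0,0,0.001,0,0,0,1],[0,0,0.0015,0,0,0,1],[0,0,0.002,0,0,0,1],[0,0,0.002,0,0,0,1]]

```text
time_s: 9.5
tool_pos: [0.572, -0.2002, 0.1825]
tool_rot: [-180.0, 0.0, 45.0]
force: [-0.2, 1.0, -2.9]
grip_width: 0.0228
```

arm_command:
  targets:
    - [[0,0,0.0005,0,0,0,1],[0,0,0.001,0,0,0,1],[0,0,0.0015,0,0,0,1],[0,0,0.002,0,0,0,1],[0,0,0.002,0,0,0,1]]

```text
time_s: 10.0
tool_pos: [0.572, -0.2002, 0.1804]
tool_rot: [-180.0, 0.0, 45.0]
force: [0.1, 0.5, -3.1]
grip_width: 0.0232
```

arm_command:
  targets:
    - [[0,0,0.001,0,0,0,1],[0,0,0.002,0,0,0,1],[0,0,0.003,0,0,0,1],[0,0,0.004,0,0,0,1],[0,0,0.004,0,0,0,1]]

```text
time_s: 10.5
tool_pos: [0.572, -0.2001, 0.1763]
tool_rot: [-180.0, 0.0, 45.0]
force: [-0.1, -0.3, -3.5]
grip_width: 0.0227
```

arm_command:
  targets:
    - [[0,0,0.0005,0,0,0,1],[0,0,0.001,0,0,0,1],[0,0,0.0015,0,0,0,1],[0,0,0.002,0,0,0,1],[0,0,0.002,0,0,0,1]]

```text
time_s: 11.0
tool_pos: [0.572, -0.2002, 0.1745]
tool_rot: [-180.0, 0.0, 45.0]
force: [0.1, 0.1, -2.9]
grip_width: 0.0225
```

arm_command:
  targets:
    - [[0,0,0.0005,0,0,0,1],[0,0,0.001,0,0,0,1],[0,0,0.0015,0,0,0,1],[0,0,0.0015,0,0,0,1]]

```text
time_s: 11.4
tool_pos: [0.572, -0.2001, 0.1729]
tool_rot: [-180.0, 0.0, 45.0]
force: [0.1, -0.2, -2.5]
grip_width: 0.023
```

arm_command:
  targets:
    - [[0,0,0.0005,0,0,0,1],[0,0,0.001,0,0,0,1],[0,0,0.0015,0,0,0,1],[0,0,0.0015,0,0,0,1]]

```text
time_s: 11.8
tool_pos: [0.5722, -0.2002, 0.172]
tool_rot: [180.0, -0.0, 45.0]
force: [-0.5, 1.5, 1.0]
grip_width: 0.0231
```

arm_command:
  targets:
    - [[0,0,0.0003,0,0,0,1],[0,0,0.0006,0,0,0,1],[0,0,0.001,0,0,0,1],[0,0,0.001,0,0,0,1]]

```text
time_s: 12.2
tool_pos: [0.5723, -0.2002, 0.1712]
tool_rot: [180.0, -0.0, 45.0]
force: [-2.5, 0.8, 5.7]
grip_width: 0.023
```

arm_command:
  targets:
    - [[0,0,0.0003,0,0,0,1],[0,0,0.0006,0,0,0,1],[0,0,0.001,0,0,0,1],[0,0,0.001,0,0,0,1]]

```text
time_s: 12.6
tool_pos: [0.5724, -0.2001, 0.1709]
tool_rot: [179.9, -0.0, 45.0]
force: [-2.6, 0.9, 8.8]
grip_width: 0.0228
```

arm_command:
  targets:
    - [[0,0,0.0002,0,0,0,1],[0,0,0.0004,0,0,0,1],[0,0,0.0006,0,0,0,1],[0,0,0.0006,0,0,0,1]]

```text
time_s: 13.0
tool_pos: [0.5725, -0.2001, 0.1708]
tool_rot: [179.9, -0.0, 45.0]
force: [-3.8, -0.0, 12.1]
grip_width: 0.023
```

Run:
```python
from h import *
r=read_camera('side');o=get_obs();print(o['tool_pos'],o['tool_rot'],o['force'],o['wrist_torque'],o['time_s'])
cv2.imwrite("pics/s4.png",cv2.resize(cv2.convertScaleAbs(r['img'][130:200,295:355,::-1],alpha=1.8),(514,600),interpolation=2))
```

```text
[ 0.57249409 -0.20013173  0.17083059] [ 1.79919148e+02 -1.22703828e-02  4.49968156e+01] [-4.62170604  1.14629583 11.05575462] [0.40954804 1.06400629 0.0489539 ] 13.05
```

View pics/s4.png

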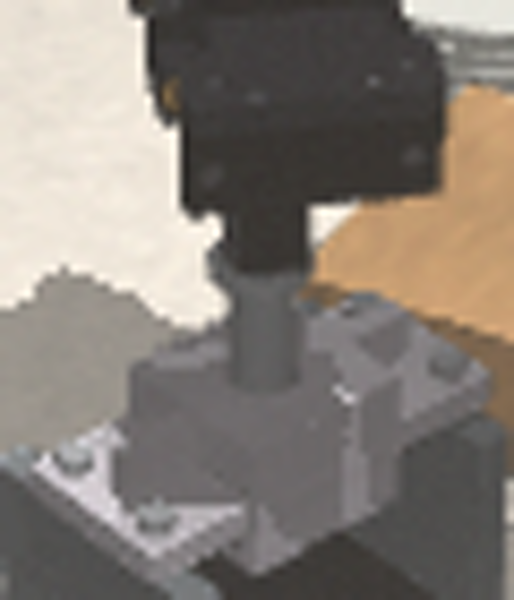

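arm_command:
  targets:
    - [[-0.0003,-0.0003,0,0,0,0,1],[-0.0004,-0.0004,0.0002,0,0,0,1],[-0.0004,-0.0004,0.0004,0,0,0,1],[-0.0004,-0.0004,0.0004,0,0,0,1]]

```text
time_s: 13.45
tool_pos: [0.5723, -0.2001, 0.1708]
tool_rot: [179.9, -0.0, 45.0]
force: [-2.9, 1.6, 11.1]
grip_width: 0.023
```

arm_command:
  targets:
    - [[-0.0002,-0.0002,0.0002,0,0,0,1],[-0.0003,-0.0003,0.0004,0,0,0,1],[-0.0003,-0.0003,0.0006,0,0,0,1],[-0.0003,-0.0003,0.0006,0,0,0,1]]

```text
time_s: 13.85
tool_pos: [0.5722, -0.2002, 0.1707]
tool_rot: [179.8, -0.1, 45.0]
force: [-4.3, 1.4, 13.6]
grip_width: 0.0226
```

Run:
```python
from h import *
o=get_obs();print(o['tool_pos'],o['tool_rot'],o['force'],o['wrist_torque'],o['time_s'])
```

```text
[ 0.57224321 -0.20015771  0.17067887] [ 1.79825319e+02 -6.60397260e-02  4.50024285e+01] [-4.25639772  1.42920701 13.57894484] [0.37968607 0.99932323 0.03222758] 13.85
```

arm_command:
  targets:
    - [[-0.0002,-0.0002,0.0002,0,0,0,1],[-0.0003,-0.0003,0.0004,0,0,0,1],[-0.0003,-0.0003,0.0005,0,0,0,1],[-0.0003,-0.0003,0.0005,0,0,0,1]]

```text
time_s: 14.25
tool_pos: [0.5722, -0.2001, 0.1706]
tool_rot: [179.8, -0.1, 45.0]
force: [-3.5, 1.1, 14.3]
grip_width: 0.0231
```

arm_command:
  targets:
    - [[0,0,0.0002,0,0,0,1],[0,0,0.0004,0,0,0,1],[0,0,0.0005,0,0,0,1],[0,0,0.0005,0,0,0,1]]

```text
time_s: 14.65
tool_pos: [0.5721, -0.2002, 0.1693]
tool_rot: [179.8, -0.1, 45.0]
force: [-2.2, 0.2, 11.4]
grip_width: 0.0231
```

The bush has yielded and is moving. I'll keep pushing steadily.

arm_command:
  targets:
    - [[0,0,0.0002,0,0,0,1],[0,0,0.0004,0,0,0,1],[0,0,0.0006,0,0,0,1],[0,0,0.0008,0,0,0,1],[0,0,0.001,0,0,0,1],[0,0,0.0012,0,0,0,1],[0,0,0.0014,0,0,0,1],[0,0,0.0016,0,0,0,1],[0,0,0.0018,0,0,0,1],[0,0,0.002,0,0,0,1]]

```text
time_s: 15.65
tool_pos: [0.5721, -0.2002, 0.1678]
tool_rot: [179.8, -0.1, 45.0]
force: [-2.7, 1.7, 13.3]
grip_width: 0.0232
```

arm_command:
  targets:
    - [[0,0,0.0003,0,0,0,1],[0,0,0.0006,0,0,0,1],[0,0,0.0009,0,0,0,1],[0,0,0.0012,0,0,0,1],[0,0,0.0015,0,0,0,1],[0,0,0.0018,0,0,0,1],[0,0,0.0021,0,0,0,1],[0,0,0.0024,0,0,0,1],[0,0,0.0027,0,0,0,1],[0,0,0.003,0,0,0,1]]
  newtons: 60

```text
time_s: 16.65
tool_pos: [0.5722, -0.2001, 0.1655]
tool_rot: [179.8, -0.1, 45.0]
force: [-5.1, 0.6, 17.3]
grip_width: 0.0231
```

Run:
```python
from h import *
r=read_camera('side');o=get_obs();print(o['tool_pos'],o['tool_rot'],o['force'],o['wrist_torque'],o['time_s'])
cv2.imwrite("pics/s5.png",cv2.resize(cv2.convertScaleAbs(r['img'][130:200,295:355,::-1],alpha=1.8),(514,600),interpolation=2))
```

```text
[ 0.57212977 -0.20010676  0.16513585] [ 1.79787450e+02 -8.57378001e-02  4.50090221e+01] [-3.57565615  0.50894666 10.52371476] [0.36778267 0.76729176 0.02258831] 16.7
```

View pics/s5.png

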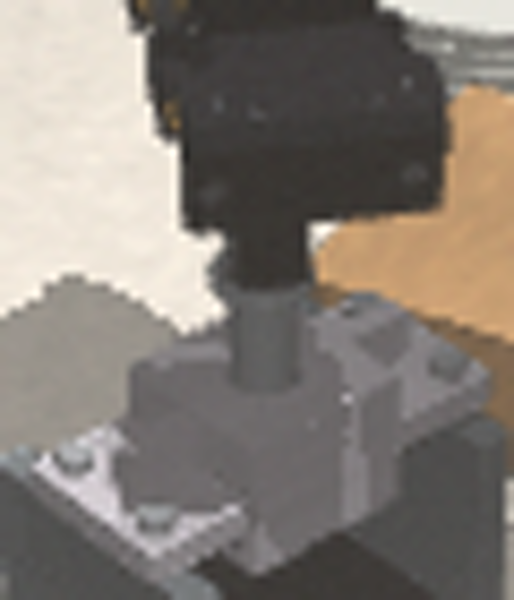

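The collar came down with the gripper, so the rod isn't slipping. I'll continue at 2 mm/s.

arm_command:
  targets:
    - [[0,0,0.0002,0,0,0,1],[0,0,0.0004,0,0,0,1],[0,0,0.0006,0,0,0,1],[0,0,0.0008,0,0,0,1],[0,0,0.001,0,0,0,1],[0,0,0.0012,0,0,0,1],[0,0,0.0014,0,0,0,1],[0,0,0.0016,0,0,0,1],[0,0,0.0018,0,0,0,1],[0,0,0.002,0,0,0,1]]

```text
time_s: 17.7
tool_pos: [0.5721, -0.2002, 0.1629]
tool_rot: [179.8, -0.1, 45.0]
force: [-3.0, 1.8, 11.9]
grip_width: 0.0231
```

arm_command:
  targets:
    - [[0,0,0.0002,0,0,0,1],[0,0,0.0004,0,0,0,1],[0,0,0.0006,0,0,0,1],[0,0,0.0008,0,0,0,1],[0,0,0.001,0,0,0,1],[0,0,0.0012,0,0,0,1],[0,0,0.0014,0,0,0,1],[0,0,0.0016,0,0,0,1],[0,0,0.0018,0,0,0,1],[0,0,0.002,0,0,0,1]]

```text
time_s: 18.7
tool_pos: [0.5721, -0.2001, 0.1606]
tool_rot: [179.8, -0.1, 45.0]
force: [-2.9, 1.9, 12.7]
grip_width: 0.0232
```

arm_command:
  targets:
    - [[0,0,0.0002,0,0,0,1],[0,0,0.0004,0,0,0,1],[0,0,0.0006,0,0,0,1],[0,0,0.0008,0,0,0,1],[0,0,0.001,0,0,0,1],[0,0,0.0012,0,0,0,1],[0,0,0.0014,0,0,0,1],[0,0,0.0016,0,0,0,1],[0,0,0.0018,0,0,0,1],[0,0,0.002,0,0,0,1]]

```text
time_s: 19.7
tool_pos: [0.5721, -0.2002, 0.1588]
tool_rot: [179.8, -0.1, 45.0]
force: [-3.8, 0.5, 13.9]
grip_width: 0.0229
```

arm_command:
  targets:
    - [[0,0,0.0002,0,0,0,1],[0,0,0.0004,0,0,0,1],[0,0,0.0006,0,0,0,1],[0,0,0.0008,0,0,0,1],[0,0,0.001,0,0,0,1],[0,0,0.0012,0,0,0,1],[0,0,0.0014,0,0,0,1],[0,0,0.0016,0,0,0,1],[0,0,0.0018,0,0,0,1],[0,0,0.002,0,0,0,1]]

```text
time_s: 20.7
tool_pos: [0.5709, -0.2004, 0.1541]
tool_rot: [180.0, -0.0, 45.0]
force: [1.5, -0.7, -1.5]
grip_width: 0.0228
```

arm_command:
  targets:
    - [[0,0,0.0002,0,0,0,1],[0,0,0.0004,0,0,0,1],[0,0,0.0006,0,0,0,1],[0,0,0.0008,0,0,0,1],[0,0,0.001,0,0,0,1],[0,0,0.0012,0,0,0,1],[0,0,0.0014,0,0,0,1],[0,0,0.0016,0,0,0,1],[0,0,0.0018,0,0,0,1],[0,0,0.002,0,0,0,1]]

```text
time_s: 21.7
tool_pos: [0.5709, -0.2003, 0.152]
tool_rot: [180.0, -0.0, 45.0]
force: [3.2, -1.4, -0.7]
grip_width: 0.0231
```

arm_command:
  targets:
    - [[0,0,0.0002,0,0,0,1],[0,0,0.0004,0,0,0,1],[0,0,0.0006,0,0,0,1],[0,0,0.0008,0,0,0,1],[0,0,0.001,0,0,0,1],[0,0,0.0012,0,0,0,1],[0,0,0.0014,0,0,0,1],[0,0,0.0016,0,0,0,1],[0,0,0.0018,0,0,0,1],[0,0,0.002,0,0,0,1]]

```text
time_s: 22.7
tool_pos: [0.5708, -0.2003, 0.15]
tool_rot: [180.0, -0.0, 45.0]
force: [4.3, -2.6, 0.1]
grip_width: 0.023
```

Run:
```python
from h import *
r=read_camera('side');o=get_obs();print(o['tool_pos'],o['tool_rot'],o['force'],o['time_s'])
print(search_frame("bush","side"))
cv2.imwrite("pics/s6.png",cv2.resize(cv2.convertScaleAbs(r['img'][130:230,285:365,::-1],alpha=2.2),(480,600),interpolation=2))
```

```text
[ 0.57081426 -0.20025456  0.14997439] [ 1.79978424e+02 -5.74437532e-03  4.49940712e+01] [ 4.43796704 -1.0637258   0.44540406] 22.75
[{'position': [325.1, 200.7], 'conf': 0.5}]
```

View pics/s6.png

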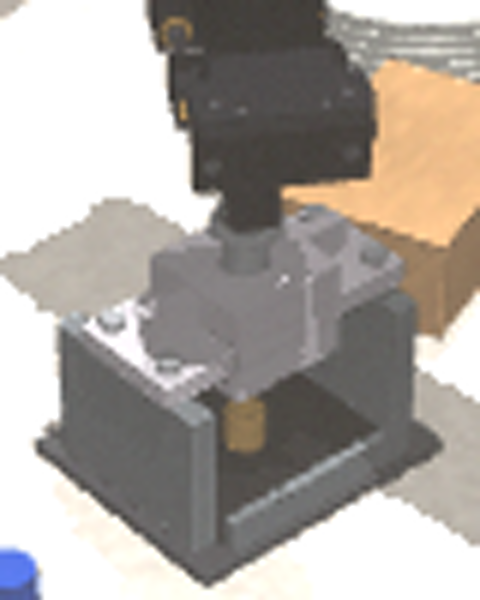

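The brass bush stands on the tray floor below the housing (crop 244,425). I'll withdraw the rod.

arm_command:
  targets:
    - [[0.0005,0.0003,0,0,0,0,1],[0.0007,0.0005,-0.003,0,0,0,1],[0.0007,0.0005,-0.01,0,0,0,1],[0.0007,0.0005,-0.018,0,0,0,1],[0.0007,0.0005,-0.028,0,0,0,1],[0.0007,0.0005,-0.04,0,0,0,1],[0.0007,0.0005,-0.055,0,0,0,1],[0.0007,0.0005,-0.07,0,0,0,1],[0.0007,0.0005,-0.09,0,0,0,1],[0.0007,0.0005,-0.09,0,0,0,1]]

```text
time_s: 23.8
tool_pos: [0.5727, -0.1998, 0.2432]
tool_rot: [179.8, -0.1, 45.0]
force: [-0.4, -0.2, -1.6]
grip_width: 0.0228
```

arm_command:
  targets:
    - [[0,0,0,0,0,0,1],[0,0,0,0,0,0,1],[0,0,0,0,0,0,1],[0,0,0,0,0,0,1]]

```text
time_s: 24.2
tool_pos: [0.571, -0.1999, 0.239]
tool_rot: [-179.9, 0.0, 45.0]
force: [0.4, -0.7, -2.8]
grip_width: 0.023
```

Run:
```python
from mv import *
r=read_camera('side');o=get_obs();print(o['tool_pos'],o['tool_rot'],o['force'],o['time_s'])
cv2.imwrite("pics/s7.png",cv2.resize(cv2.convertScaleAbs(r['img'][120:320,210:370,::-1],alpha=1.8),(480,600),interpolation=2))
shift(o['tool_pos'],[180,0,45],[.5222,.1041,.24])
```

```text
[ 0.57114424 -0.19995067  0.23923403] [-1.79931756e+02  2.99195839e-02  4.49949815e+01] [-0.87532644 -0.56473908 -1.91039932] 24.25
[ 0.1804 -0.2496 -0.0008] None
```

View pics/s7.png

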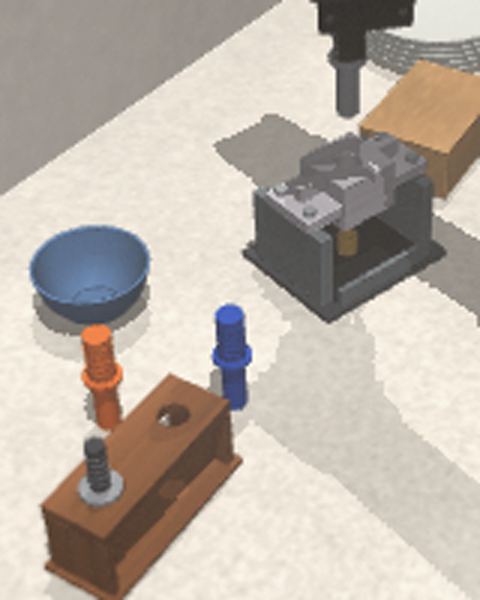

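The bush stays in the tray and the empty hole is visible (crop 174,416). I'll return to above the hole.

arm_command:
  targets:
    - [[0.018,-0.025,0,0,0,0,1],[0.04,-0.056,0,0,0,0,1],[0.066,-0.092,0,0,0,0,1],[0.092,-0.128,0,0,0,0,1],[0.118,-0.164,0,0,0,0,1],[0.142,-0.198,0,0,0,0,1],[0.161,-0.225,0,0,0,0,1],[0.173,-0.242,0,0,0,0,1],[0.1804,-0.2496,0,0,0,0,1],[0.1804,-0.2496,0,0,0,0,1]]

```text
time_s: 25.25
tool_pos: [0.5225, 0.1055, 0.24]
tool_rot: [-180.0, -0.0, 45.2]
force: [0.4, -1.0, -2.1]
grip_width: 0.0228
```

arm_command:
  targets:
    - [[0,0,0.03,0,0,0,1],[0,0,0.055,0,0,0,1],[0,0,0.07,0,0,0,1],[0,0,0.08,0,0,0,1],[0,0,0.08,0,0,0,1],[0,0,0.08,0,0,0,1]]

```text
time_s: 25.85
tool_pos: [0.5233, 0.1038, 0.1606]
tool_rot: [180.0, -0.1, 45.0]
force: [-0.6, 0.1, -2.4]
grip_width: 0.0228
```

Run:
```python
from mv import *
r=read_camera('side');o=get_obs();print(o['tool_pos'],o['tool_rot'],o['force'],o['time_s'])
b=(245,215,295,285); s=9; d=r
im=cv2.resize(cv2.convertScaleAbs(r['img'][b[1]:b[3],b[0]:b[2],::-1],alpha=1.8),None,fx=s,fy=s,interpolation=2)
t=np.linspace(0,2*np.pi,80);x,y,z=o['tool_pos']
for rad,zz,cx,cy,col in ((.0104,z-.067,x,y,(0,0,255)),(.017,z-.013,x,y,(0,0,255)),(.0125,.075,.5221,.1041,(255,0,0))):
    pr=project(d,np.c_[cx+rad*np.cos(t),cy+rad*np.sin(t),np.full(80,zz)])
    cv2.polylines(im,[((pr-np.array(b[:2])+.5)*s).astype(np.int32)],True,col,1)
cv2.imwrite("pics/s8.png",im[:600])
```

```text
[0.523534   0.10404034 0.16104158] [ 1.79930204e+02 -8.36659008e-02  4.49754683e+01] [-0.10529713  1.14830532 -3.05328279] 25.9
```

View pics/s8.png

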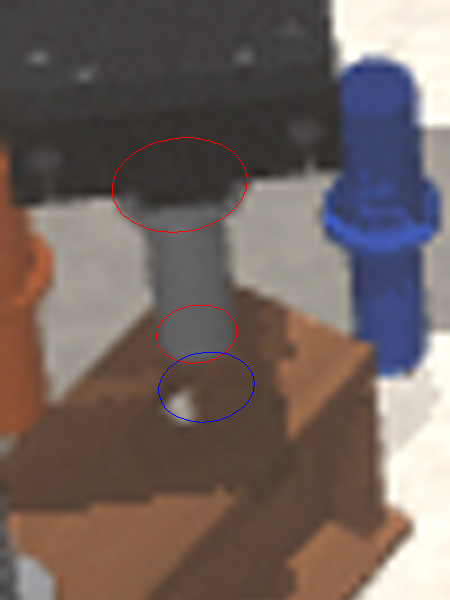

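arm_command:
  targets:
    - [[-0.0004,-0.0004,0.003,0,0,0,1],[-0.0004,-0.0004,0.006,0,0,0,1],[-0.0004,-0.0004,0.008,0,0,0,1],[-0.0004,-0.0004,0.01,0,0,0,1],[-0.0004,-0.0004,0.01,0,0,0,1],[-0.0004,-0.0004,0.01,0,0,0,1]]

```text
time_s: 26.5
tool_pos: [0.522, 0.104, 0.1499]
tool_rot: [-180.0, 0.0, 45.0]
force: [0.3, -0.1, -2.2]
grip_width: 0.0228
```

Run:
```python
from mv import *
r=read_camera('side');o=get_obs();print(o['tool_pos'],o['tool_rot'],o['force'],o['time_s'])
b=(245,230,295,290); s=10; d=r
im=cv2.resize(cv2.convertScaleAbs(r['img'][b[1]:b[3],b[0]:b[2],::-1],alpha=3),None,fx=s,fy=s,interpolation=2)
cv2.imwrite("pics/s9.png",im)
```

```text
[0.52208129 0.10405408 0.14996383] [ 1.79996273e+02 -4.34135590e-04  4.49963707e+01] [ 0.36982943  0.44685853 -2.7623331 ] 26.55
```

View pics/s9.png

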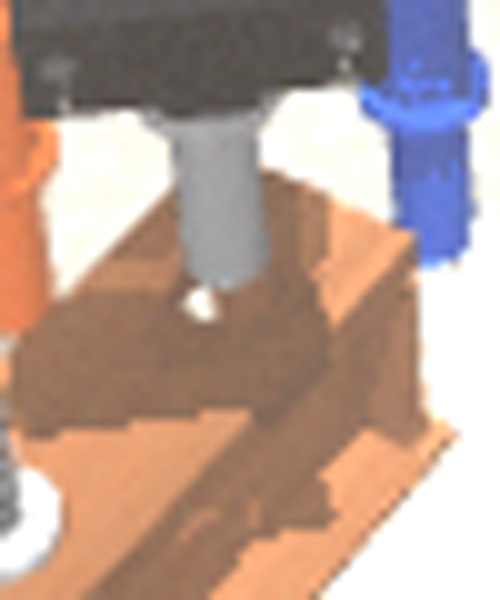

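Measured (0.5221, 0.1041), matching the grasp position, with the tip about 7 mm above the hole. I'll go down gently.

arm_command:
  targets:
    - [[0,0,0.002,0,0,0,1],[0,0,0.004,0,0,0,1],[0,0,0.006,0,0,0,1],[0,0,0.007,0,0,0,1],[0,0,0.008,0,0,0,1],[0,0,0.009,0,0,0,1],[0,0,0.01,0,0,0,1],[0,0,0.01,0,0,0,1]]

```text
time_s: 27.35
tool_pos: [0.522, 0.104, 0.1398]
tool_rot: [-180.0, 0.0, 45.0]
force: [0.1, 0.1, -3.8]
grip_width: 0.0227
```

arm_command:
  targets:
    - [[0,0,0.001,0,0,0,1],[0,0,0.002,0,0,0,1],[0,0,0.003,0,0,0,1],[0,0,0.004,0,0,0,1],[0,0,0.005,0,0,0,1],[0,0,0.006,0,0,0,1],[0,0,0.006,0,0,0,1]]

```text
time_s: 28.05
tool_pos: [0.5219, 0.104, 0.1337]
tool_rot: [-180.0, 0.0, 45.0]
force: [-0.1, 0.2, -2.2]
grip_width: 0.0225
```

arm_command:
  targets:
    - [[0,0,0.004,0,0,0,1],[0,0,0.01,0,0,0,1],[0,0,0.016,0,0,0,1],[0,0,0.022,0,0,0,1],[0,0,0.028,0,0,0,1],[0,0,0.034,0,0,0,1],[0,0,0.039,0,0,0,1],[0,0,0.042,0,0,0,1],[0,0,0.042,0,0,0,1]]

```text
time_s: 28.95
tool_pos: [0.5217, 0.104, 0.0914]
tool_rot: [-180.0, 0.0, 45.0]
force: [-0.1, 0.9, -3.1]
grip_width: 0.0228
```

arm_command:
  targets:
    - [[0,0,0.001,0,0,0,1],[0,0,0.002,0,0,0,1],[0,0,0.003,0,0,0,1],[0,0,0.0035,0,0,0,1],[0,0,0.0035,0,0,0,1]]

```text
time_s: 29.45
tool_pos: [0.522, 0.104, 0.0884]
tool_rot: [180.0, 0.0, 45.0]
force: [-0.6, -0.4, -2.8]
grip_width: 0.0231
```

arm_command:
  targets:
    - [[0,0,0.0005,0,0,0,1],[0,0,0.001,0,0,0,1],[0,0,0.001,0,0,0,1]]

```text
time_s: 29.75
tool_pos: [0.5221, 0.104, 0.0876]
tool_rot: [180.0, 0.0, 45.0]
force: [-0.7, -0.4, -0.9]
grip_width: 0.0226
```

The collar is taking up the weight. I'll release.

arm_command:
  targets:
    - [[0,0,0,0,0,0,0.4],[0,0,0,0,0,0,0.3],[0,0,0,0,0,0,0],[0,0,0,0,0,0,-0.4],[0,0,0,0,0,0,-0.8],[0,0,0,0,0,0,-1],[0,0,0,0,0,0,-1],[0,0,0,0,0,0,-1],[0,0,0,0,0,0,-1]]

```text
time_s: 30.65
tool_pos: [0.522, 0.104, 0.0874]
tool_rot: [180.0, 0.0, 45.0]
force: [-0.3, 0.1, 0.2]
grip_width: 0.0787
```

arm_command:
  targets:
    - [[0,0,-0.01,0,0,0,-1],[0,0,-0.03,0,0,0,-1],[0,0,-0.06,0,0,0,-1],[0,0,-0.1,0,0,0,-1],[0,0,-0.14,0,0,0,-1],[-0.03,0.04,-0.16,0,0,0,-1],[-0.06,0.08,-0.16,0,0,0,-1],[-0.09,0.12,-0.16,0,0,0,-1],[-0.12,0.16,-0.16,0,0,0,-1],[-0.15,0.2,-0.16,0,0,0,-1]]

```text
time_s: 31.65
tool_pos: [0.557, -0.1419, 0.2487]
tool_rot: [179.9, -0.0, 45.0]
force: [0.6, -0.3, 0.1]
grip_width: 0.0873
```

Run:
```python
from mv import *
from scipy.optimize import least_squares
o=get_obs();print(o['tool_pos'],o['grip_width'],o['force'],o['time_s'])
ims=[]
for c,b in (("side",(210,140,370,320)),("top",(160,140,420,260))):
    r=read_camera(c);P=cloud(r).reshape(-1,3)
    for nm,x,y,rad in (("thick",.522,.104,.012),("thin",.5153,.194,.008)):
        q=P[(np.hypot(P[:,0]-x,P[:,1]-y)<.022)&(P[:,2]>.085)&(P[:,2]<.14)]
        if len(q)<8: print(c,nm,len(q));continue
        top=q[q[:,2]>np.percentile(q[:,2],95)-.004]
        print(c,nm,len(q),top.mean(0).round(4),np.percentile(q[:,2],95).round(4))
    cv2.imwrite(f"pics/{c}9.png",cv2.resize(cv2.convertScaleAbs(r['img'][b[1]:b[3],b[0]:b[2],::-1],alpha=1.7),None,fx=3,fy=3,interpolation=2))
```

```text
[ 0.55699816 -0.14185892  0.24865673] 0.08727045490011685 [ 0.6376339  -0.31708935  0.07287574] 31.65
side thick 183 [0.5209 0.1052 0.124 ] 0.1254
side thin 117 [0.5147 0.1946 0.1244] 0.1256
top thick 113 [0.5203 0.1051 0.1258] 0.1278
top thin 68 [0.5147 0.1934 0.1246] 0.1261
```

View pics/side9.png

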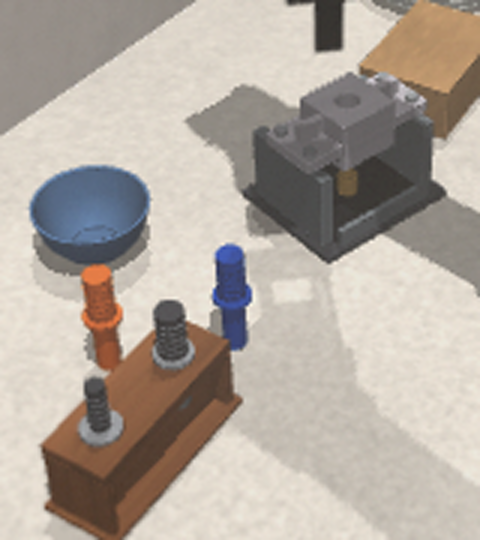

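View pics/top9.png

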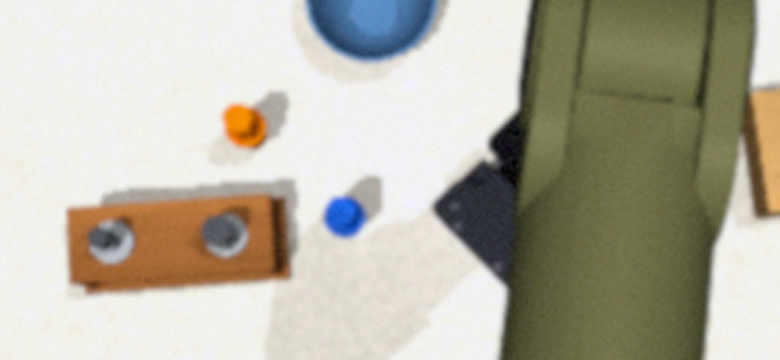

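The rod hangs in its original hole with its top at about 0.125–0.128 m, against 0.125 expected. The thin rod hasn't moved, the bush stands in the tray, and the arm is clear. I'll hand the job in.

arm_command:
  targets:
    - [[0,0,0,0,0,0,-1],[0,0,0,0,0,0,-1],[0,0,0,0,0,0,-1],[0,0,0,0,0,0,-1]]

```text
time_s: 32.15
tool_pos: [0.557, -0.1383, 0.2478]
tool_rot: [180.0, -0.0, 45.1]
force: [0.0, -0.6, -0.2]
grip_width: 0.0869
```

```bash
python3 -c "
from cell import *
o=get_obs();print(o['force'],o['time_s']);print(sign_off())"
```

```text
[ 0.04267468 -0.5551184  -0.15632309] 32.15
the job is handed in; nothing more can be done
None
```

I pressed the worn bush out of the housing with the thick rod, hung the rod back in its own rack hole, and handed the job in at 32 s. No verdict was reported.

- **Pressing:** The rod went into the bore without touching the rim. The bush gave way at about 17 N net, and the highest push I read was about 20 N. Readings come only at the end of each move, so a brief peak in between would not show. There was a side force of up to about 5 N against the bore wall during the press.
- **Bush:** It stands on the tray floor in the last side picture.
- **Thick rod:** It hangs upright, with its top at 0.125 m in the side camera and 0.128 m in the top camera (0.125 expected). Its place in x and y agrees with the start to about 1.5 mm.
- **Thin rod and look-alikes:** The thin rod measures within about 1.3 mm of where it started. The blue and orange look-alikes were not touched.
- **Mug, bowl and box:** I did not measure these again after the job. The arm passed well above the mug and the box, and I saw no sign of contact.
- **Disagreement:** The two cameras first differed by about 2.5 mm on where the bore was. I used the position that fitted both pictures, and the rod then entered cleanly.

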